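# Wind down the test bench and park the clamp meter

## Task

The test is over: turn the red dial all the way anticlockwise to its zero stop, and only when it is at zero pick up the yellow clamp meter. Lay the meter on its sloped metal rest, screen up and jaws uphill, centred and straight on the rest with its foot end down against the black lip; set it down gently and let go. Leave the blue dial as it is and do not disturb the other things on the bench.

Things in the scene. Friction and masses are not known exactly. Their poses are not given: they have to be found in the camera images.
- red_dial (a joint): rotation of the red dial, rad. 0 is the anticlockwise (zero) stop, values grow as the dial turns clockwise seen from above, the clockwise stop is at 4.71. Stays where it is left (about 0.03 N m of friction). The dial starts 1.0 to 2.8 rad from zero, so it usually takes more than one grasp.
- red_dial_grip (a point): point on the red dial's upright axis, 82 mm above the table, at grip height. The dial is a red bar 42 mm long (x), 14 wide (y, grip across it), top 7 mm above this point, on a 44 mm disc (top at 59 mm), on a 68 mm collar (top at 51 mm), on a fixed grey box 96 x 96 x 45 mm. Axes turn with the dial, z up; the white pointer points to -x and meets a thick red tick at zero.
- blue_dial_grip (a point): the same point of the blue dial, an identical box with a blue dial, to be left alone. The two boxes may change places.
- blue_dial_mark (a point): the white pointer on top of the blue dial's bar, 16 mm from its axis and 89 mm above the table.
- meter: yellow clamp meter lying screen up on the table, 0.2 to 0.4 kg. Its body is a box 130 x 46 x 36 mm (x, y, z); origin: centre of that box's underside; x points to the jaws, z out of the screen side. A black jaw ring, 72 mm across, 14 mm thick, goes on from the +x end to x = 131 mm. Grip the body across y near the origin. The foot is the -x end (x = -65 mm).
- meter_jaw (a point): centre of the meter's jaw ring, 95 mm along x from the meter's origin and 18 mm above its underside.
- rest_face: sloped aluminium face of the fixed meter rest, 150 x 62 mm (x, y), tilted 25 degrees, low end away from the robot, turned up to 0.4 rad. Origin: centre of its upper surface, 72.5 mm above the table; x uphill, z square out of the face. A black lip stands 15 mm out of the low end, inner side at x = -75 mm; a meter whose foot touches it has its origin at x = -10 mm, y = z = 0. Sides open.
- mouse: black computer mouse, 105 x 60 x 33 mm, bystander; origin under its centre.
- remote: black remote control, 150 x 42 x 18 mm, bystander; origin under its centre.
- screwdriver: screwdriver with blue handle lying on the table, bystander; origin under it.
- mug: blue mug, 80 mm across, 90 mm tall, bystander; origin under its centre.
- note_block: block of pale yellow notes, 76 x 76 x 30 mm, bystander; origin under its centre.
- transformer: small steel and copper transformer, about 60 x 64 x 54 mm, bystander; origin under its centre.
There are look-alikes about, which are no part of the job. What is shaped like the part that bears red_dial but orange is not meant.

How it is judged:
By the outcome, as a careful person would: the job done as asked, in the order asked, and still so for the second after the job is handed in, with the robot touching nothing.
It also fails if it takes over 64 s, if anything falls off the work surface, if the arm or the gripper's body presses on something with over 40 N, if the wrist force passes 120 N, or if a joint passes its speed limit or range.

## Robot

A 7-joint arm with a two-finger parallel gripper is mounted at the origin on the work surface. World frame = base frame: x ahead of the robot, y to its left, z up, the work surface at z = 0. Lengths are in m, angles in rad, forces in N, time in s.
With the tool pointing down it reaches from about 0.425 to 0.875 m from the base axis. Payload 4.7 kg.
Tool frame: the origin (TCP) lies between the finger pads; the fingertips stand 11 mm ahead of it and the grasp point (between the pads) lies 8 mm behind it; z points along the fingers, y is the line along which they close (so a half turn about z gives the same grasp; the last joint's range is limited). The gripper opens to 87 mm and grips with 3 to 60 N. Pads are 19 mm wide; open, the fingers measure 117 mm over their backs; the gripper's body (75 mm by 190 mm) begins 51 mm behind the grasp point.
Start: joints at [-1.17, 0.321, -0.07, 1.45, 0.023, 1.371, -0.057], TCP at [0.245, 0.602, 0.234] pointing down, gripper open.
Joint ranges: [-2.86, 2.86], [-0.3, 2.09], [-1.38, 1.24], [0.06, 2.45], [-1.56, 4.7], [0.09, 2.05], [-2.69, 2.69]. Speed limits (rad/s): [2.57, 2.57, 3.14, 3.14, 3.14, 3.14, 3.14].

## Interface

Orientations are given as a rotation vector (axis times angle).
In Python, from bench import ctrl gives the robot as it stands. The module is installed in compiled form; this text tells all that it offers.
- The arm moves only by the shell command python3 -m inch 'ROWS' [FORCE]. ROWS is JSON, a list of rows, each an object with "slide": the shift along the tool's x, y, z scaled (see below), a list of three; "angular": the turn, a rotation vector about the tool's x, y, z scaled (see below), a list of three; "claw": the opening, from -1 (shut) to 1 (fully open). In form: [{"slide": [tx, ty, tz], "angular": [rx, ry, rz], "claw": claw}, ...]. A call has 1 to 10 rows; each row is the pose to reach, as a shift and turn from the pose commanded when the call began, along the tool's axes at that moment; what a row does not reach only later rows make up. The controller multiplies each number of a shift by 0.25 m and each number of a turn by 30 degrees. A row lasts 1/10 s, in which the tool goes at most 50 mm and 8.59 degrees, less where a joint would pass 70% of its speed; a pose out of reach is approached as far as the arm can. A call with a number of a shift or a turn outside -1 to 1 is refused whole. A call with a gripper value outside its range is refused whole. The fingers move at their own pace and stop on an object; FORCE is the grip in N (left out, the last holds). Time passes only in rows, so rows that repeat a pose let the fingers close. It gives the time, the measured TCP pose, the force, the opening and the grip force at its end, in the units of the state.
- ctrl.get_state(): the state, without advancing time (a new reading comes with each control period).
- ctrl.get_image(name): name is "side" or "top" or "wrist"; returns a dict with "color" (420x560x3 uint8, red, green, blue), "depth" (420x560 float32, m along the optical axis (not along the pixel's ray), 0 where there is no reading), "camera_matrix" (3x3 intrinsics, pixels), "dist_coeffs" ([k1, k2, p1, p2, k3] as OpenCV has them; the pictures are not rectified), "extrinsics" (4x4, takes a point from camera to world coordinates); the wrist camera has in their place "tool_from_camera" (4x4, takes a point from camera to tool coordinates, whose origin is the TCP and whose axes are the flange's). Camera axes: x right, y up, looking along -z (the intrinsics and any distortion apply to the point x, -y, -z); pixel columns grow to the right and rows downward; lengths in m; the calibration is good to about 2 mm. A picture is of the moment at which its call begins: read the wrist's pose just before it.
- ctrl.close_job(): hands the job in; it is judged then, once.
Trained networks look in the newest picture that a camera, given by its name, has taken for a name from the list of things; names that differ only in an ending like _2 or _b are one class to them, and where a whole thing is asked for, a point or a joint stands for the part that bears it (a point fixed in the world has none). Each returns a list of dicts, best first, with "confidence" (0 to 1); they miss things now and then, are a little off and sometimes report something else, mostly with a low value. They report only what shows in the picture. A call takes as long as a camera call. They do not tell look-alikes from the thing itself.
- ctrl.find_in(query, camera): "bbox" ([centre column, centre row, width, height] in pixels, round what is visible of it).
- ctrl.outline_of(query, camera): "mask" (420x560 bool, what is visible of it) and "bbox" ([centre column, centre row, width, height] in pixels, round what is visible of it).
The state is a dict: "time": time; "joint_positions": joint angles; "qd": joint speeds; "joint_torque": joint torques, N m; "position": TCP position; "tool_rot": TCP orientation; "ft_force": force on the tool from outside, world axes, zero at the start; "torque": the same for the moment, N m; "grip_width": opening from 0.0 (shut) to 1.0 (fully open); "grip_force": force on a finger pad.
Only numpy, scipy, OpenCV 4.12 (cv2) and the standard library are available. Lean on these libraries where they do the work, as an engineer would, in place of code of your own. Each camera call takes 0.05 s, during which the arm holds its last target. There are 200 camera calls.

## Working session

There is one attempt and no reset: what is moved stays moved. The work goes in short steps, Python scripts to look and compute and a shell command to move; the robot and the scene stay as the last step left them, time stands still between calls to the robot, and variables do not carry over. Pictures are saved under pics/ and viewed, at most 10 in all, crops included, and the job is handed in when it is done.

```bash
mkdir -p pics; ls; python3 - <<'E'
from bench import ctrl
import cv2,numpy as np,pickle
s=ctrl.get_state();print({k:np.round(v,3) for k,v in s.items()})
d={}
for n in ("top","side"):
    im=ctrl.get_image(n);d[n]=im
    cv2.imwrite(f"pics/{n}0.png",im["color"][:,:,::-1])
    print(n,im["camera_matrix"].round(1).tolist(),np.round(im["dist_coeffs"],3),im["extrinsics"].round(3).tolist())
pickle.dump(d,open("d0.pkl","wb"))
E
```

```text
pics
{'time': np.float64(0.0), 'joint_positions': array([-1.17 ,  0.322, -0.07 ,  1.452,  0.023,  1.371, -0.057]), 'qd': array([-0.001,  0.003, -0.001,  0.001, -0.   ,  0.   ,  0.001]), 'joint_torque': array([-1.0000e-03, -4.9129e+01, -4.0400e-01, -3.1253e+01, -6.4000e-02,
        4.4000e-02,  0.0000e+00]), 'position': array([0.245, 0.601, 0.232]), 'tool_rot': array([-6.040e-01, -3.083e+00,  3.000e-03]), 'ft_force': array([-0.24 , -0.793, -1.007]), 'torque': array([ 0.025,  0.008, -0.003]), 'grip_force': np.float64(0.0), 'grip_width': np.float64(1.005)}
top [[545.5, 0.0, 280.5], [0.0, 545.5, 202.4], [0.0, 0.0, 1.0]] [-0.125  0.     0.     0.     0.   ] [[0.004, 0.997, -0.077, 0.35], [-1.0, 0.004, -0.01, 0.049], [-0.01, 0.077, 0.997, 1.37], [0.0, 0.0, 0.0, 1.0]]
side [[447.7, 0.0, 282.9], [0.0, 447.7, 213.3], [0.0, 0.0, 1.0]] [0.008 0.    0.    0.    0.   ] [[0.92, 0.28, -0.274, 0.178], [-0.391, 0.626, -0.674, -0.732], [-0.017, 0.727, 0.686, 0.839], [0.0, 0.0, 0.0, 1.0]]
```

View pics/top0.png

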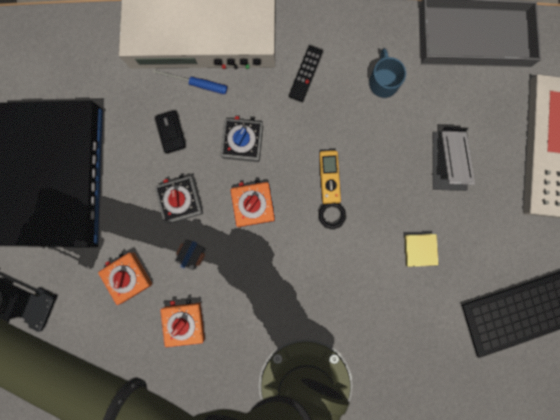

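View pics/side0.png

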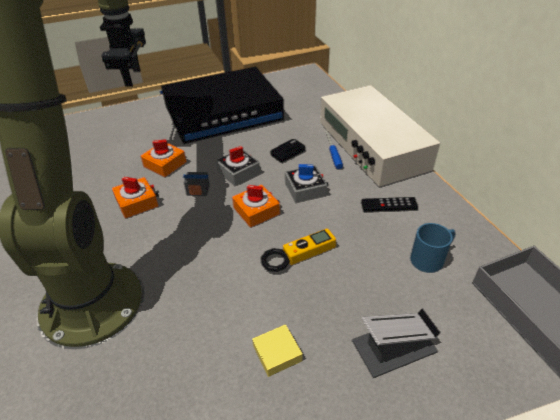

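```bash
cat > h.py <<'E'
import cv2,numpy as np
from scipy.spatial.transform import Rotation as R
def world(im,T=None):
    "HxWx3 world points from depth"
    h,w=im["depth"].shape
    u,v=np.meshgrid(np.arange(w),np.arange(h))
    p=cv2.undistortPoints(np.stack([u,v],-1).reshape(-1,1,2).astype(float),im["camera_matrix"],im["dist_coeffs"]).reshape(h,w,2)
    d=im["depth"]; c=np.stack([p[...,0]*d,-p[...,1]*d,-d],-1)
    T=im["extrinsics"] if T is None else T
    P=c@T[:3,:3].T+T[:3,3]; P[d==0]=np.nan
    return P
def rect(P):
    r=cv2.minAreaRect((P[:,:2]*1000).astype(np.float32)); b=cv2.boxPoints(r)
    e=b[1]-b[0],b[2]-b[1]; l=max(e,key=np.linalg.norm)
    return np.round(r[0],1),np.round([np.linalg.norm(x) for x in e],1),round(float(np.degrees(np.arctan2(l[1],l[0]))),1)
def hsv(im): return cv2.cvtColor(im["color"],cv2.COLOR_RGB2HSV).astype(int)
def red(im):
    q=hsv(im); return ((q[...,0]<6)|(q[...,0]>172))&(q[...,1]>140)&(q[...,2]>70)
def yel(im):
    q=hsv(im); return (abs(q[...,0]-24)<8)&(q[...,1]>150)&(q[...,2]>90)
E
python3 - <<'E'
from h import *
import pickle
d=pickle.load(open("d0.pkl","rb"))
roi={"top":dict(red=(155,175,205,225),met=(305,140,355,235),rest=(430,118,482,195),blue=(218,112,268,165)),
"side":dict(red=(215,140,262,185),met=(250,220,345,280),rest=(345,300,445,380),blue=(280,155,330,205))}
for n in d:
    im=d[n];P=world(im)
    def sub(k,m):
        a,b,c,e=roi[n][k];z=np.zeros(m.shape,bool);z[b:e,a:c]=1;Q=P[z&m];return Q[np.isfinite(Q).all(1)]
    Q=sub("red",red(im));z=Q[:,2];print(n,"red z pct",np.percentile(z,[5,50,95]).round(3));Q=Q[z>.075];print(len(Q),Q.mean(0).round(4),rect(Q))
    q=hsv(im);B=(abs(q[...,0]-110)<12)&(q[...,1]>120)
    Q=sub("blue",B);Q=Q[Q[:,2]>.075];print("blue",len(Q),Q.mean(0).round(4),rect(Q))
    for k in("red","blue"):
        Q=sub(k,np.ones_like(B));Q=Q[(Q[:,2]>.035)];print(k,"box",rect(Q))
    Q=sub("met",yel(im));print("met z",np.percentile(Q[:,2],[5,50,95]).round(3));Q=Q[Q[:,2]>.028];print(len(Q),Q.mean(0).round(4),rect(Q))
    Q=sub("rest",np.ones_like(B));Q=Q[Q[:,2]>.03]
    q0=Q
    for t in(.02,.008,.004,.004):
        c=np.median(q0,0) if t==.02 else q0.mean(0);nn=np.linalg.svd(q0-q0.mean(0))[2][2];nn*=np.sign(nn[2]);q0=Q[abs((Q-q0.mean(0))@nn)<t]
    up=np.array([0,0,1])-nn[2]*nn;up/=np.linalg.norm(up);yy=np.cross(nn,up)
    a=(q0-q0.mean(0))@np.c_[up,yy,nn]; lo,hi=np.percentile(a,[1,99],axis=0);c=q0.mean(0)+np.c_[up,yy,nn]@np.r_[(lo+hi)[:2]/2,0]
    print("rest",len(q0),"tilt",np.degrees(np.arccos(nn[2])).round(1),"yaw",np.degrees(np.arctan2(up[1],up[0])).round(1),"c",c.round(4),"ext",(hi-lo).round(4),"mean",q0.mean(0).round(4))
t=d["top"]["color"]
cr=[cv2.resize(t[b:e,a:c],(400,400),interpolation=cv2.INTER_CUBIC) for a,b,c,e in((152,170,208,226),(425,120,485,200))]
cv2.imwrite("pics/c0.png",np.hstack(cr)[:,:,::-1])
E
```

```text
top red z pct [0.039 0.063 0.091]
75 [0.4539 0.3136 0.0871] (array([457. , 315.7]), array([12.9, 38. ], dtype=float32), 8.1)
blue 87 [0.6043 0.1609 0.0873] (array([607.2, 160.9]), array([37.6, 14.7], dtype=float32), -27.6)
red box (array([458.5, 315.6]), array([95.4, 96.8], dtype=float32), 16.5)
blue box (array([609.1, 159.9]), array([97.6, 96.4], dtype=float32), -5.4)
met z [0.031 0.036 0.04 ]
488 [ 0.5072 -0.0575  0.0359] (array([516.9, -57.8]), array([ 43. , 129.1], dtype=float32), 3.5)
rest 1230 tilt 25.0 yaw 178.2 c [ 0.5638 -0.3684  0.0729] ext [0.1514 0.062  0.0075] mean [ 0.5609 -0.368   0.0743]
side red z pct [0.055 0.071 0.09 ]
79 [0.4589 0.3096 0.0841] (array([458.1, 311.2]), array([16. , 41.2], dtype=float32), 10.9)
blue 87 [0.6072 0.1551 0.0846] (array([609.8, 156.7]), array([37.3, 20.8], dtype=float32), -33.3)
red box (array([458.3, 313.3]), array([101.6,  97.2], dtype=float32), -74.4)
blue box (array([608.5, 157.3]), array([97.4, 99.8], dtype=float32), 84.0)
met z [0.008 0.034 0.038]
523 [ 0.5075 -0.0681  0.0353] (array([517.2, -61.1]), array([ 49. , 130.2], dtype=float32), 3.6)
rest 1671 tilt 24.6 yaw 178.3 c [ 0.5655 -0.3703  0.0733] ext [0.1532 0.0615 0.0064] mean [ 0.5622 -0.3716  0.0747]
```

View pics/c0.png

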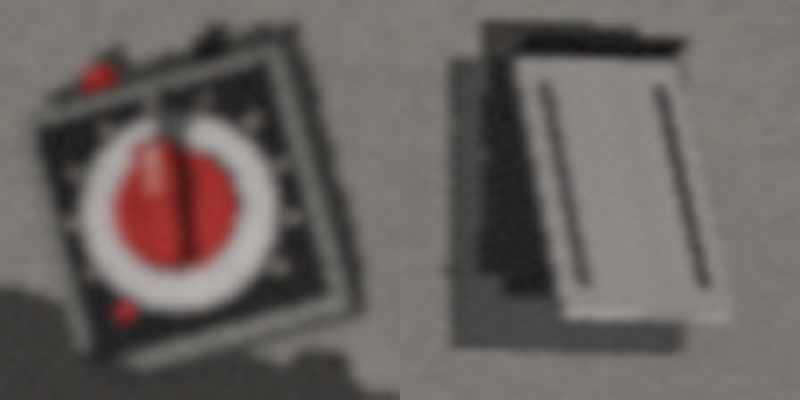

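The top view shows the red dial on the grey box at about (179,198). In the crop its pointer aims up at (150,155) and the red zero tick is at (125,312), so zero is about 142° anticlockwise. The blue dial is at (242,138), the meter at (331,185) with its jaws toward the robot, and the rest at (455,157) with its lip on the far side. The two views agree to about 3 mm, and the heights match. I'll move above the dial next.

```bash
python3 -m inch '[{"slide":[-0.611,-0.372,0],"angular":[0,0,-1],"claw":1},{"slide":[-0.611,-0.372,0],"angular":[0,0,-1],"claw":1},{"slide":[-0.611,-0.372,0],"angular":[0,0,-1],"claw":1},{"slide":[-0.611,-0.372,0],"angular":[0,0,-1],"claw":1},{"slide":[-0.611,-0.372,0],"angular":[0,0,-1],"claw":1}]'
python3 -m inch '[{"slide":[-0.716,-0.019,0],"angular":[0,0,-1],"claw":1},{"slide":[-0.716,-0.019,0],"angular":[0,0,-1],"claw":1},{"slide":[-0.716,-0.019,0],"angular":[0,0,-1],"claw":1},{"slide":[-0.716,-0.019,0],"angular":[0,0,-1],"claw":1},{"slide":[-0.716,-0.019,0],"angular":[0,0,-1],"claw":1}]'
python3 -c "from bench import ctrl;print(ctrl.get_state())"
```

```text
time: 0.6
position: [0.3565, 0.4528, 0.2334]
tool_rot: [-0.202, 3.133, -0.004]
ft_force: [0.2, -0.9, 0.5]
grip_width: 1.003
grip_force: 0.0
time: 1.1
position: [0.5337, 0.4763, 0.2311]
tool_rot: [1.012, -2.974, 0.004]
ft_force: [-0.5, -0.3, -0.5]
grip_width: 0.999
grip_force: 0.0
{'time': 1.1, 'joint_positions': array([-0.75492235,  0.46234234, -0.01729828,  1.26382797,  0.00991491,
        1.41709024,  1.45481792]), 'qd': array([-0.03581103, -0.0584173 , -0.0368075 ,  0.06652441, -0.03101501,
        0.02265129, -0.07472769]), 'joint_torque': array([-6.48159496e-01, -5.66455078e+01, -3.79743213e-01, -3.28242266e+01,
       -6.17101032e-03, -9.67383105e-02,  6.19712826e-01]), 'position': array([0.53373805, 0.4762886 , 0.23105062]), 'tool_rot': array([ 1.0118236 , -2.97360296,  0.00403197]), 'ft_force': array([-0.45034445, -0.31028846, -0.45649596]), 'torque': array([0.06550847, 0.01720535, 0.0019485 ]), 'grip_force': 0.0, 'grip_width': 0.9986002922027856}
```

```bash
cat >> h.py <<'E'
def go(xyz,Rt):
    "shift and turn (tool axes, controller units) from measured pose to target"
    from bench import ctrl
    s=ctrl.get_state();R0=R.from_rotvec(s["tool_rot"])
    print("slide",(R0.inv().apply(np.array(xyz)-s["position"])/.25).round(3),"angular",(np.degrees((R0.inv()*Rt).as_rotvec())/30).round(3),"t",round(s["time"],2))
def down(yaw_y):
    "tool pointing down with tool y at world angle yaw_y (deg)"
    a=np.radians(yaw_y);y=np.array([np.cos(a),np.sin(a),0]);z=np.array([0,0,-1.]);return R.from_matrix(np.c_[np.cross(y,z),y,z])
E
python3 -m inch '[{"slide":[0.638,-0.331,0],"angular":[0,0,1],"claw":1},{"slide":[0.638,-0.331,0],"angular":[0,0,1],"claw":1},{"slide":[0.638,-0.331,0],"angular":[0,0,1],"claw":1},{"slide":[0.638,-0.331,0],"angular":[0,0,1],"claw":1},{"slide":[0.638,-0.331,0],"angular":[0,0,1],"claw":1}]' >/dev/null
python3 -m inch '[{"slide":[0,0,0],"angular":[0,0,1],"claw":1},{"slide":[0,0,0],"angular":[0,0,1],"claw":1},{"slide":[0,0,0],"angular":[0,0,1],"claw":1},{"slide":[0,0,0],"angular":[0,0,1],"claw":1}]' >/dev/null
python3 -m inch '[{"slide":[0,0,0],"angular":[0,0,1],"claw":1},{"slide":[0,0,0],"angular":[0,0,1],"claw":1},{"slide":[0,0,0],"angular":[0,0,1],"claw":1},{"slide":[0,0,0],"angular":[0,0,1],"claw":1}]' >/dev/null
python3 -m inch '[{"slide":[0,0,0],"angular":[0,0,1],"claw":1},{"slide":[0,0,0],"angular":[0,0,1],"claw":1},{"slide":[0,0,0],"angular":[0,0,1],"claw":1},{"slide":[0,0,0],"angular":[0,0,1],"claw":1}]' >/dev/null
python3 -m inch '[{"slide":[0,0,0],"angular":[0,0,1],"claw":1},{"slide":[0,0,0],"angular":[0,0,1],"claw":1},{"slide":[0,0,0],"angular":[0,0,1],"claw":1},{"slide":[0,0,0],"angular":[0,0,1],"claw":1}]' >/dev/null
python3 -m inch '[{"slide":[0,0,0],"angular":[0,0,1],"claw":1},{"slide":[0,0,0],"angular":[0,0,1],"claw":1},{"slide":[0,0,0],"angular":[0,0,1],"claw":1},{"slide":[0,0,0],"angular":[0,0,1],"claw":1}]' >/dev/null
python3 -m inch '[{"slide":[0,0,0],"angular":[0,0,1],"claw":1},{"slide":[0,0,0],"angular":[0,0,1],"claw":1},{"slide":[0,0,0],"angular":[0,0,1],"claw":1},{"slide":[0,0,0],"angular":[0,0,1],"claw":1},{"slide":[0,0,0],"angular":[0,0,1],"claw":1}]'
python3 - <<'E'
from h import *
from bench import ctrl
s=ctrl.get_state();print(s["position"],s["joint_positions"].round(2))
go((.458,.3135,.0755),down(-81))
im=ctrl.get_image("wrist")
T=np.eye(4);T[:3,:3]=R.from_rotvec(s["tool_rot"]).as_matrix();T[:3,3]=s["position"];T=T@im["tool_from_camera"]
P=world(im,T);m=red(im)&np.isfinite(P).all(2)
print(im["tool_from_camera"].round(3).tolist())
near=np.hypot(P[...,0]-.458,P[...,1]-.3135)<.03
Q=P[m&near&(P[...,2]>.078)];print(len(Q),np.percentile(Q[:,2],[5,50,95]).round(4),rect(Q))
D=P[near&(P[...,2]<.066)&(P[...,2]>.05)&m];print("disc",rect(D) if len(D) else None)
B=P[(P[...,2]>.03)&(P[...,2]<.049)&(np.hypot(P[...,0]-.458,P[...,1]-.3135)<.075)];print("box",rect(B))
cv2.imwrite("pics/w1.png",im["color"][:,:,::-1])
E
```

```text
time: 4.1
position: [0.4534, 0.3165, 0.2333]
tool_rot: [-3.134, -0.218, 0.001]
ft_force: [-0.0, -0.1, 0.6]
grip_width: 1.0
grip_force: 0.0
[0.45336935 0.3165249  0.23333984] [-0.87  0.11  0.24  1.7  -0.03  1.33 -2.07]
slide [0.017 0.015 0.631] angular [-0.001  0.001 -0.035] t 4.1
[[-0.0, 0.96, 0.279, 0.077], [1.0, 0.0, 0.0, 0.001], [0.0, 0.279, -0.96, -0.151], [0.0, 0.0, 0.0, 1.0]]
785 [0.0858 0.0882 0.0895] (array([460.5, 316.3]), array([13.8, 41.8], dtype=float32), 7.7)
disc (array([461.2, 317.1]), array([41.8, 41.4], dtype=float32), -81.1)
box (array([460.2, 316.6]), array([96.5, 96.6], dtype=float32), 16.2)
```

View pics/w1.png

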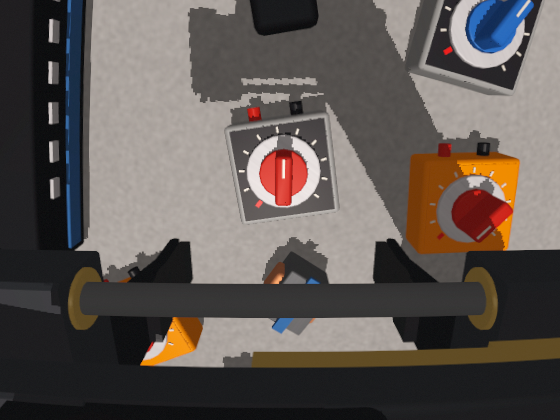

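The wrist view shows the red dial at (284,175), pointer up, with its zero tick at (259,203). The axis is at about (0.4597, 0.3163) and the bar top at 88 mm, both as they should be. I'll go down and grip.

```bash
python3 -c "
from h import *
go((.4597,.3163,.0755),down(-82.3))"
python3 -m inch '[{"slide":[0.026,0.004,0.2],"angular":[0,0,-0.01],"claw":0},{"slide":[0.026,0.004,0.4],"angular":[0,0,-0.01],"claw":0},{"slide":[0.026,0.004,0.52],"angular":[0,0,-0.01],"claw":0},{"slide":[0.026,0.004,0.6],"angular":[0,0,-0.01],"claw":0},{"slide":[0.026,0.004,0.63],"angular":[0,0,-0.01],"claw":0},{"slide":[0.026,0.004,0.63],"angular":[0,0,-0.01],"claw":0},{"slide":[0.026,0.004,0.63],"angular":[0,0,-0.01],"claw":0}]' 20
python3 -c "
from h import *
go((.4597,.3163,.0755),down(-82.3))"
```

```text
slide [0.025 0.004 0.631] angular [-0.001  0.001  0.012] t 4.15
time: 4.85
position: [0.4616, 0.3156, 0.0773]
tool_rot: [-3.132, -0.224, -0.003]
ft_force: [-0.1, 0.7, 1.2]
grip_width: 0.519
grip_force: 0.0
slide [-0.007 -0.004  0.007] angular [-0.002 -0.003  0.016] t 4.85
```

```bash
python3 -m inch '[{"slide":[-0.005,0,0.004],"angular":[0,0,0],"claw":-1},{"slide":[-0.005,0,0.004],"angular":[0,0,0],"claw":-1},{"slide":[-0.005,0,0.004],"angular":[0,0,0],"claw":-1},{"slide":[-0.005,0,0.004],"angular":[0,0,0],"claw":-1},{"slide":[-0.005,0,0.004],"angular":[0,0,0],"claw":-1},{"slide":[-0.005,0,0.004],"angular":[0,0,0],"claw":-1}]' 20
python3 -m inch '[{"slide":[0,0,0],"angular":[0,0,-0.2],"claw":-1},{"slide":[0,0,0],"angular":[0,0,-0.4],"claw":-1},{"slide":[0,0,0],"angular":[0,0,-0.6],"claw":-1},{"slide":[0,0,0],"angular":[0,0,-0.8],"claw":-1},{"slide":[0,0,0],"angular":[0,0,-1],"claw":-1},{"slide":[0,0,0],"angular":[0,0,-1],"claw":-1}]'
python3 -c "
from bench import ctrl
s=ctrl.get_state();print(s['torque'],s['joint_positions'].round(2))"
```

```text
time: 5.45
position: [0.4595, 0.3168, 0.0756]
tool_rot: [-3.13, -0.225, -0.002]
ft_force: [0.3, 5.5, -0.7]
grip_width: 0.16
grip_force: 20.0
time: 6.05
position: [0.4596, 0.3166, 0.0756]
tool_rot: [-2.965, -1.031, -0.003]
ft_force: [-0.5, 5.1, -0.3]
grip_width: 0.16
grip_force: 20.0
[1.00220585 0.22340958 0.04705654] [-0.79  0.26  0.16  1.87 -0.05  1.02 -1.51]
```

```bash
python3 -m inch '[{"slide":[0,0,0],"angular":[0,0,-0.2],"claw":-1},{"slide":[0,0,0],"angular":[0,0,-0.4],"claw":-1},{"slide":[0,0,0],"angular":[0,0,-0.6],"claw":-1},{"slide":[0,0,0],"angular":[0,0,-0.8],"claw":-1},{"slide":[0,0,0],"angular":[0,0,-1],"claw":-1}]'
python3 -m inch '[{"slide":[0,0,0],"angular":[0,0,-0.2],"claw":-1},{"slide":[0,0,0],"angular":[0,0,-0.4],"claw":-1},{"slide":[0,0,0],"angular":[0,0,-0.6],"claw":-1},{"slide":[0,0,0],"angular":[0,0,-0.8],"claw":-1},{"slide":[0,0,0],"angular":[0,0,-1],"claw":-1}]' | grep force
python3 -m inch '[{"slide":[0,0,0],"angular":[0,0,-0.2],"claw":-1},{"slide":[0,0,0],"angular":[0,0,-0.4],"claw":-1},{"slide":[0,0,0],"angular":[0,0,-0.6],"claw":-1},{"slide":[0,0,0],"angular":[0,0,-0.8],"claw":-1},{"slide":[0,0,0],"angular":[0,0,-1],"claw":-1},{"slide":[0,0,0],"angular":[0,0,-1],"claw":-1}]'
python3 -c "
from bench import ctrl
s=ctrl.get_state();print(s['torque'],s['joint_positions'].round(2))"
python3 -m inch '[{"slide":[0,0,0],"angular":[0,0,-0.2],"claw":-1},{"slide":[0,0,0],"angular":[0,0,-0.4],"claw":-1},{"slide":[0,0,0],"angular":[0,0,-0.6],"claw":-1},{"slide":[0,0,0],"angular":[0,0,-0.7],"claw":-1},{"slide":[0,0,0],"angular":[0,0,-0.7],"claw":-1}]'
python3 -c "
from bench import ctrl
s=ctrl.get_state();print(s['torque'],s['joint_positions'].round(2))"
```

```text
time: 6.55
position: [0.4598, 0.3165, 0.0756]
tool_rot: [-2.596, -1.766, -0.004]
ft_force: [0.5, 5.4, -0.5]
grip_width: 0.163
grip_force: 20.0
ft_force: [0.4, 5.2, -1.1]
grip_force: 20.0
time: 7.65
position: [0.4601, 0.3166, 0.0756]
tool_rot: [1.369, 2.827, 0.006]
ft_force: [0.9, 5.1, -0.1]
grip_width: 0.159
grip_force: 20.0
[ 1.13274477 -0.17520634  0.01853793] [-0.62  0.26 -0.03  1.86  0.01  1.02  0.01]
time: 8.15
position: [0.4602, 0.3167, 0.0756]
tool_rot: [0.832, 3.028, 0.006]
ft_force: [1.0, 4.9, -1.1]
grip_width: 0.159
grip_force: 20.0
[ 1.19503211 -0.23562679  0.02355416] [-0.58  0.26 -0.08  1.86  0.02  1.02  0.37]
```

```bash
python3 -m inch '[{"slide":[0,0,0],"angular":[0,0,-0.08],"claw":-1},{"slide":[0,0,0],"angular":[0,0,-0.08],"claw":-1}]' | grep rot
python3 -c "
from bench import ctrl
s=ctrl.get_state();print(s['torque'],s['joint_torque'][6],s['joint_positions'].round(3)[6])"
python3 -m inch '[{"slide":[0,0,0],"angular":[0,0,-0.08],"claw":-1},{"slide":[0,0,0],"angular":[0,0,-0.08],"claw":-1}]' | grep rot
python3 -c "
from bench import ctrl
s=ctrl.get_state();print(s['torque'],s['joint_torque'][6],s['joint_positions'].round(3)[6])"
python3 -m inch '[{"slide":[0,0,0],"angular":[0,0,-0.08],"claw":-1},{"slide":[0,0,0],"angular":[0,0,-0.08],"claw":-1}]' | grep rot
python3 -c "
from bench import ctrl
s=ctrl.get_state();print(s['torque'],s['joint_torque'][6],s['joint_positions'].round(3)[6])"
```

```text
tool_rot: [0.77, 3.045, 0.006]
[ 1.22992226 -0.1847468  -0.21082611] 0.42498604394495487 0.407
tool_rot: [0.708, 3.06, 0.007]
[ 1.23913058 -0.25306083 -0.56643812] 0.715714618563652 0.447
tool_rot: [0.643, 3.073, 0.007]
[ 1.20672663 -0.3373889  -0.39431439] 0.6241011992096901 0.488
```

The torque jumped at about 151°, so the dial is at its stop. I'll release, rise and check.

```bash
python3 -m inch '[{"slide":[0,0,0],"angular":[0,0,0],"claw":0},{"slide":[0,0,0],"angular":[0,0,0],"claw":0},{"slide":[0,0,0],"angular":[0,0,0],"claw":0},{"slide":[0,0,0],"angular":[0,0,0],"claw":0},{"slide":[0,0,-0.1],"angular":[0,0,0],"claw":0},{"slide":[0,0,-0.3],"angular":[0,0,0],"claw":0},{"slide":[0,0,-0.5],"angular":[0,0,0],"claw":1},{"slide":[0,0,-0.64],"angular":[0,0,0],"claw":1},{"slide":[0,0,-0.64],"angular":[0,0,0],"claw":1},{"slide":[0,0,-0.64],"angular":[0,0,0],"claw":1}]'
python3 - <<'E'
from h import *
from bench import ctrl
s=ctrl.get_state();im=ctrl.get_image("wrist")
T=np.eye(4);T[:3,:3]=R.from_rotvec(s["tool_rot"]).as_matrix();T[:3,3]=s["position"];T=T@im["tool_from_camera"]
P=world(im,T);m=red(im)&np.isfinite(P).all(2)
near=np.hypot(P[...,0]-.46,P[...,1]-.3165)<.03
Q=P[m&near&(P[...,2]>.078)];print(len(Q),np.percentile(Q[:,2],[5,50,95]).round(4),rect(Q))
r=np.hypot(P[...,0]-.46,P[...,1]-.3165)
K=P[m&(r>.033)&(r<.05)&(P[...,2]>.04)&(P[...,2]<.056)];c=np.median(K,0);print("tick",c,len(K),np.degrees(np.arctan2(c[1]-.3165,c[0]-.46)))
B=P[(P[...,2]>.03)&(P[...,2]<.049)&(r<.075)];print("box",rect(B))
q=hsv(im);W=P[(q[...,1]<60)&(q[...,2]>150)&(r<.023)&(P[...,2]>.08)];print("ptr",len(W),W.mean(0) if len(W) else 0)
cv2.imwrite("pics/w2.png",im["color"][:,:,::-1])
E
```

```text
time: 9.75
position: [0.46, 0.3144, 0.2357]
tool_rot: [0.644, 3.074, 0.001]
ft_force: [-0.0, -0.2, 0.3]
grip_width: 0.777
grip_force: 0.0
758 [0.0853 0.0881 0.0895] (array([459.2, 317. ]), array([40.6, 14. ], dtype=float32), -28.6)
tick [0.42590676 0.33470719 0.04598714] 51 151.8959484913109
box (array([459.9, 316.6]), array([96.5, 96.5], dtype=float32), 16.1)
ptr 43 [0.45232574 0.32038148 0.08895012]
```

View pics/w2.png

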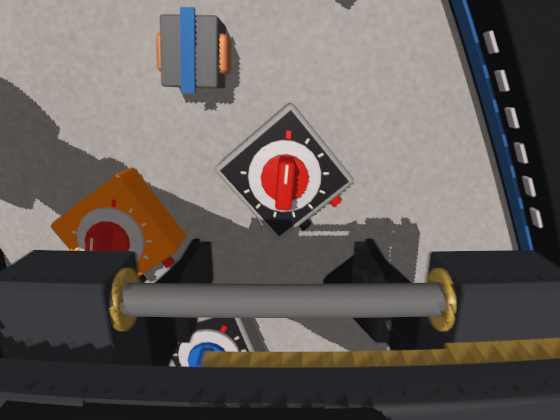

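The pointer at (287,165) lines up with the red tick at (289,135). The bar is at 151.4° and the tick at 151–152°, so the dial is at zero. Next is the meter.

```bash
python3 -m inch '[{"slide":[-0.402,-0.642,0],"angular":[0,0,1],"claw":1},{"slide":[-0.402,-0.642,0],"angular":[0,0,1],"claw":1},{"slide":[-0.402,-0.642,0],"angular":[0,0,1],"claw":1},{"slide":[-0.402,-0.642,0],"angular":[0,0,1],"claw":1},{"slide":[-0.402,-0.642,0],"angular":[0,0,1],"claw":1}]' >/dev/null
python3 -m inch '[{"slide":[-0.669,-0.355,0],"angular":[0,0,1],"claw":1},{"slide":[-0.669,-0.355,0],"angular":[0,0,1],"claw":1},{"slide":[-0.669,-0.355,0],"angular":[0,0,1],"claw":1},{"slide":[-0.669,-0.355,0],"angular":[0,0,1],"claw":1},{"slide":[-0.669,-0.355,0],"angular":[0,0,1],"claw":1}]' >/dev/null
python3 -m inch '[{"slide":[0,0,0],"angular":[0,0,1],"claw":1},{"slide":[0,0,0],"angular":[0,0,1],"claw":1},{"slide":[0,0,0],"angular":[0,0,1],"claw":1},{"slide":[0,0,0],"angular":[0,0,1],"claw":1}]' >/dev/null
python3 -m inch '[{"slide":[0,0,0],"angular":[0,0,1],"claw":1},{"slide":[0,0,0],"angular":[0,0,1],"claw":1},{"slide":[0,0,0],"angular":[0,0,1],"claw":1},{"slide":[0,0,0],"angular":[0,0,1],"claw":1}]' >/dev/null
python3 -m inch '[{"slide":[0,0,0],"angular":[0,0,1],"claw":1},{"slide":[0,0,0],"angular":[0,0,1],"claw":1},{"slide":[0,0,0],"angular":[0,0,1],"claw":1},{"slide":[0,0,0],"angular":[0,0,1],"claw":1},{"slide":[0,0,0],"angular":[0,0,1],"claw":1},{"slide":[0,0,0],"angular":[0,0,1],"claw":1}]'
cat >> h.py <<'E'
def wrist(name=None):
    from bench import ctrl
    s=ctrl.get_state();im=ctrl.get_image("wrist")
    T=np.eye(4);T[:3,:3]=R.from_rotvec(s["tool_rot"]).as_matrix();T[:3,3]=s["position"];T=T@im["tool_from_camera"]
    if name: cv2.imwrite(name,im["color"][:,:,::-1])
    return im,world(im,T)
E
python3 - <<'E'
from h import *
im,P=wrist("pics/w3.png")
m=yel(im)&np.isfinite(P).all(2)&(P[...,1]<.02)&(P[...,1]>-.15)&(P[...,2]>.028)&(P[...,2]<.045)
Q=P[m];print(len(Q),np.percentile(Q[:,2],[5,50,95]).round(4),rect(Q))
c=rect(Q)[0]/1000
g=P[...,2]; J=P[np.isfinite(g)&(g>.015)&(g<.03)&(np.hypot(P[...,0]-c[0]+.095,P[...,1]-c[1])<.05)]
print("jaw",len(J),rect(J) if len(J)>50 else "")
go((c[0],c[1],.016),down(-86.5))
E
```

```text
time: 12.2
position: [0.5145, -0.0592, 0.2339]
tool_rot: [-3.136, -0.179, 0.003]
ft_force: [-1.0, 0.0, -0.7]
grip_width: 1.002
grip_force: 0.0
3529 [0.0324 0.0352 0.0367] (array([519.2, -58.6]), array([ 45.8, 129.8], dtype=float32), 3.8)
jaw 1806 (array([423.7, -64.8]), array([71.2, 65.1], dtype=float32), -74.1)
slide [ 0.02  -0.001  0.873] angular [-0.001  0.003  0.1  ] t 12.25
```

```bash
python3 -m inch '[{"slide":[0.02,-0.001,0.18],"angular":[0,0,0.09],"claw":1},{"slide":[0.02,-0.001,0.36],"angular":[0,0,0.09],"claw":1},{"slide":[0.02,-0.001,0.54],"angular":[0,0,0.09],"claw":1},{"slide":[0.02,-0.001,0.7],"angular":[0,0,0.09],"claw":1},{"slide":[0.02,-0.001,0.8],"angular":[0,0,0.09],"claw":1},{"slide":[0.02,-0.001,0.85],"angular":[0,0,0.09],"claw":1},{"slide":[0.02,-0.001,0.87],"angular":[0,0,0.09],"claw":1},{"slide":[0.02,-0.001,0.87],"angular":[0,0,0.09],"claw":1},{"slide":[0.02,-0.001,0.87],"angular":[0,0,0.09],"claw":1}]'
python3 -c "
from h import *
go((.5192,-.0586,.016),down(-86.2))"
```

```text
time: 13.15
position: [0.5213, -0.0594, 0.019]
tool_rot: [-3.14, -0.1, -0.004]
ft_force: [-0.6, -0.0, 1.0]
grip_width: 1.001
grip_force: 0.0
slide [-0.008 -0.004  0.012] angular [ 0.    -0.005 -0.005] t 13.15
```

```bash
python3 -m inch '[{"slide":[-0.004,-0.002,0.004],"angular":[0,0,0],"claw":-0.3},{"slide":[-0.004,-0.002,0.004],"angular":[0,0,0],"claw":-1},{"slide":[-0.004,-0.002,0.004],"angular":[0,0,0],"claw":-1},{"slide":[-0.004,-0.002,0.004],"angular":[0,0,0],"claw":-1},{"slide":[-0.004,-0.002,0.004],"angular":[0,0,0],"claw":-1},{"slide":[-0.004,-0.002,0.004],"angular":[0,0,0],"claw":-1},{"slide":[-0.004,-0.002,0.004],"angular":[0,0,0],"claw":-1}]' 35
python3 -m inch '[{"slide":[0,0,-0.05],"angular":[0,0,0],"claw":-1},{"slide":[0,0,-0.2],"angular":[0,0,0],"claw":-1},{"slide":[0,0,-0.4],"angular":[0,0,0],"claw":-1},{"slide":[0,0,-0.6],"angular":[0,0,0],"claw":-1},{"slide":[0,0,-0.75],"angular":[0,0,0],"claw":-1},{"slide":[0,0,-0.8],"angular":[0,0,0],"claw":-1},{"slide":[0,0,-0.8],"angular":[0,0,0],"claw":-1}]'
python3 - <<'E'
from h import *
im,P=wrist("pics/w4.png")
from bench import ctrl
s=ctrl.get_state();Q0=R.from_rotvec(s["tool_rot"])
m=yel(im)&np.isfinite(P).all(2)&(P[...,2]>.12)
L=Q0.inv().apply(P[m]-s["position"]);print(len(L),"tool z of seen",np.percentile(L[:,2],[1,10,50,90]).round(4),"x",L[:,0].min(),L[:,0].max())
L=L[L[:,2]<np.percentile(L[:,2],10)+.006];print(rect(L),L.mean(0), "z slope",np.polyfit(L[:,0],L[:,2],1))
E
```

```text
time: 13.85
position: [0.5189, -0.0589, 0.0166]
tool_rot: [-3.14, -0.1, -0.0]
ft_force: [-0.3, 0.1, 0.0]
grip_width: 0.523
grip_force: 35.0
time: 14.55
position: [0.5198, -0.0591, 0.2185]
tool_rot: [-3.14, -0.1, -0.006]
ft_force: [0.2, 0.2, -2.2]
grip_width: 0.529
grip_force: 35.0
16717 tool z of seen [-0.0915 -0.09   -0.0218 -0.0194] x -0.030664530586463633 0.06687378329050152
(array([24.8, 15.3]), array([ 3.2, 82.8], dtype=float32), 89.7) [ 0.02478466  0.0170482  -0.08873993] z slope [-1.24700607 -0.05783332]
```

View pics/w4.png

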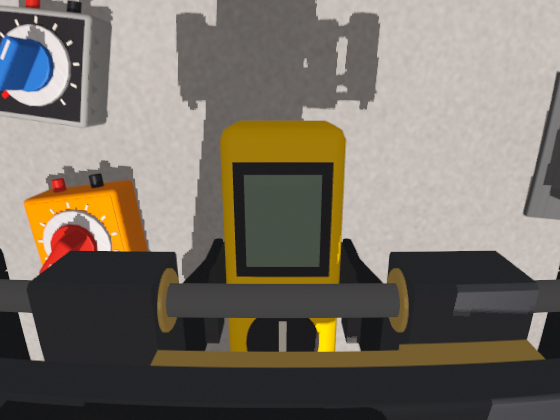

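The meter is held straight: the foot end of the body runs centred at about columns 222–344, and its top face is 20 mm behind the TCP as planned. I'll go partway toward the rest and measure it and the held meter closely.

```bash
python3 -m inch '[{"slide":[0,0.2,0],"angular":[0,0,0],"claw":-1},{"slide":[0,0.4,0],"angular":[0,0,0],"claw":-1},{"slide":[0,0.55,0],"angular":[0,0,0],"claw":-1},{"slide":[0,0.64,0],"angular":[0,0,0],"claw":-1},{"slide":[0,0.64,0],"angular":[0,0,0],"claw":-1},{"slide":[0,0.64,0],"angular":[0,0,0],"claw":-1}]' | head -2
cat > plan.py <<'E'
from h import *
from bench import ctrl
def rest_frame(P,label):
    Q=P[np.isfinite(P).all(2)];Q=Q[(abs(Q[:,0]-.565)<.09)&(abs(Q[:,1]+.37)<.05)&(Q[:,2]>.03)&(Q[:,2]<.125)]
    n0=np.array([np.sin(np.radians(25)),0,np.cos(np.radians(25))]);n=n0;c=np.array([.5647,-.3695,.073])
    for t in(.01,.005,.003,.003):
        q=Q[abs((Q-c)@n)<t];c=q.mean(0);n=np.linalg.svd(q-c,full_matrices=False)[2][2];n*=np.sign(n[2])
    up=np.array([0,0,1])-n[2]*n;up/=np.linalg.norm(up);M=np.c_[up,np.cross(n,up),n]
    a=(q-c)@M;r=cv2.minAreaRect((a[:,:2]*1000).astype(np.float32))
    o=c+M@np.r_[np.array(r[0])/1000,0]
    b=cv2.boxPoints(r);e=max((b[1]-b[0],b[2]-b[1]),key=np.linalg.norm);sk=np.degrees(np.arctan2(e[1],e[0]));sk=(sk+90)%180-90
    print(label,len(q),"tilt",np.degrees(np.arccos(n[2])).round(2),"yaw",np.degrees(np.arctan2(up[1],up[0])).round(2),"rect",np.round(r[1],1),"skew",sk.round(1),"o",o.round(4))
E
python3 - <<'E'
from plan import *
import pickle
d=pickle.load(open("d0.pkl","rb"))
for n in d: rest_frame(world(d[n]),n)
im,P=wrist("pics/w5.png");rest_frame(P,"wrist")
s=ctrl.get_state();Q0=R.from_rotvec(s["tool_rot"])
m=yel(im)&np.isfinite(P).all(2)&(P[...,2]>.12)
L=Q0.inv().apply(P[m]-s["position"])
L=L[(L[:,2]>-.03)&(L[:,2]<0)]
print("foot x",np.percentile(L[:,0],99.7),"ymid",(np.percentile(L[:,1],[.3,99.7])))
# screen / top plane: any pixel of the body top
Z=Q0.inv().apply(P.reshape(-1,3)-s["position"]);Z=Z[np.isfinite(Z).all(1)]
Z=Z[(Z[:,2]>-.025)&(Z[:,2]<-.015)&(Z[:,0]>.015)&(Z[:,0]<.06)&(abs(Z[:,1])<.018)]
A=np.c_[Z[:,0],Z[:,1],np.ones(len(Z))];print("plane",len(Z),np.linalg.lstsq(A,Z[:,2],rcond=None)[0].round(4))
E
```

```text
time: 15.2
position: [0.5276, -0.2181, 0.2137]
top 1100 tilt 25.18 yaw 178.6 rect [ 64.1 156.8] skew -0.0 o [ 0.5646 -0.3682  0.0725]
side 1618 tilt 24.81 yaw 178.75 rect [ 64.4 157.8] skew -0.1 o [ 0.5661 -0.3696  0.073 ]
wrist 13204 tilt 24.94 yaw 178.74 rect [ 63.4 154.7] skew -0.3 o [ 0.5671 -0.3677  0.071 ]
foot x 0.06493559804936448 ymid [-0.02116769  0.02424239]
plane 11588 [ 0.0223 -0.0099 -0.02  ]
```

View pics/w5.png

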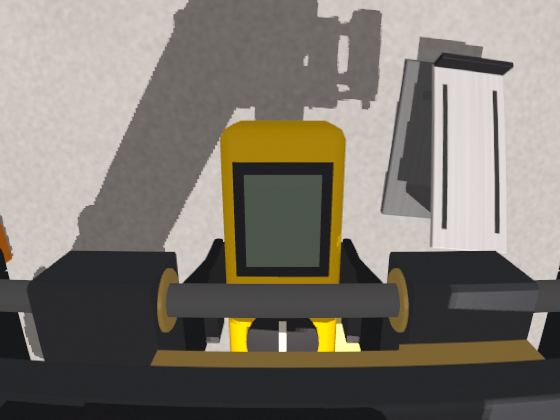

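```bash
cat >> plan.py <<'E'
t,w=np.radians(25),np.radians(178.7)
up=np.array([np.cos(w)*np.cos(t),np.sin(w)*np.cos(t),np.sin(t)]);n=np.array([-np.cos(w)*np.sin(t),-np.sin(w)*np.sin(t),np.cos(t)])
M=np.c_[up,np.cross(n,up),n];O=np.array([.5648,-.3683,.0723])
Rt=R.from_matrix(np.c_[-up,M[:,1],-n])
def to(x,h): go(O+M@np.array([x,0,h+.0165]),Rt)
def where():
    s=ctrl.get_state();a=M.T@(s["position"]-O);a[2]-=.0165
    print("meter in rest",a.round(4),"rot err deg",np.degrees((R.from_rotvec(s["tool_rot"]).inv()*Rt).as_rotvec()).round(2),"F rest axes",(M.T@s["ft_force"]).round(2),"t",round(s["time"],2),s["joint_positions"].round(2))
E
python3 -c "
from plan import *
where();to(-.004,.08)"
```

```text
meter in rest [ 0.0963 -0.1504  0.0951] rot err deg [  0.98 -24.76   4.94] F rest axes [-1.7  -0.37 -1.47] t 15.25 [-0.05  0.17  0.44  1.69 -0.08  1.3  -1.1 ]
slide [0.285 0.629 0.222] angular [ 0.033 -0.825  0.165] t 15.25
```

```bash
python3 -m inch '[{"slide":[0.03,0.12,0],"angular":[0,-0.2,0.03],"claw":-1},{"slide":[0.08,0.25,0],"angular":[0.01,-0.4,0.07],"claw":-1},{"slide":[0.15,0.4,0.05],"angular":[0.02,-0.6,0.12],"claw":-1},{"slide":[0.22,0.52,0.12],"angular":[0.033,-0.75,0.165],"claw":-1},{"slide":[0.27,0.6,0.19],"angular":[0.033,-0.825,0.165],"claw":-1},{"slide":[0.285,0.629,0.222],"angular":[0.033,-0.825,0.165],"claw":-1},{"slide":[0.285,0.629,0.222],"angular":[0.033,-0.825,0.165],"claw":-1},{"slide":[0.285,0.629,0.222],"angular":[0.033,-0.825,0.165],"claw":-1}]'
python3 -c "
from plan import *
where();to(-.004,.02)
im=ctrl.get_image('side');cv2.imwrite('pics/s6.png',cv2.resize(im['color'][220:420,300:500,::-1],(600,600)))"
```

```text
time: 16.05
position: [0.6103, -0.3697, 0.1622]
tool_rot: [-3.065, 0.035, 0.671]
ft_force: [-0.2, -0.3, -0.0]
grip_width: 0.525
grip_force: 35.0
meter in rest [-0.0032  0.0004  0.0842] rot err deg [ 0.03 -0.31 -0.03] F rest axes [ 0.17  0.32 -0.12] t 16.05 [ 0.19  0.85  0.49  0.94 -0.13  1.79 -1.  ]
slide [ 0.002 -0.002  0.257] angular [ 0.001 -0.01  -0.001] t 16.05
```

View pics/s6.png

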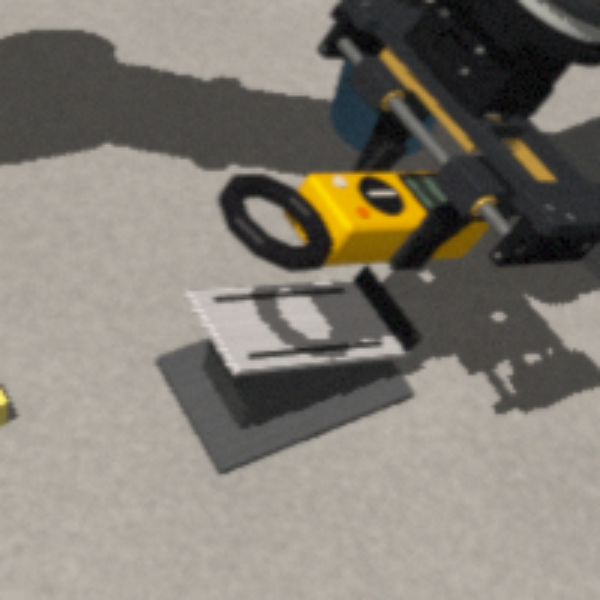

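The meter (body at about (390,220) in the crop) is tilted parallel above the rest, jaws uphill and foot toward the lip at (390,305). I'll lower it.

```bash
python3 -m inch '[{"slide":[0,0,0.1],"angular":[0,-0.01,0],"claw":-1},{"slide":[0.002,-0.002,0.18],"angular":[0,-0.01,0],"claw":-1},{"slide":[0.002,-0.002,0.24],"angular":[0,-0.01,0],"claw":-1},{"slide":[0.002,-0.002,0.26],"angular":[0,-0.01,0],"claw":-1},{"slide":[0.002,-0.002,0.26],"angular":[0,-0.01,0],"claw":-1},{"slide":[0.002,-0.002,0.26],"angular":[0,-0.01,0],"claw":-1}]' >/dev/null
python3 -c "
from plan import *
where();to(-.004,.004)"
python3 -m inch '[{"slide":[0,0,0.02],"angular":[0,0,0],"claw":-1},{"slide":[0,0,0.04],"angular":[0,0,0],"claw":-1},{"slide":[0,0,0.056],"angular":[0,0,0],"claw":-1},{"slide":[0,0,0.06],"angular":[0,0,0],"claw":-1},{"slide":[0,0,0.06],"angular":[0,0,0],"claw":-1}]' >/dev/null
python3 -c "
from plan import *
where();to(-.004,0)"
```

```text
meter in rest [-0.0044  0.001   0.0206] rot err deg [ 0.11 -0.13 -0.08] F rest axes [-0.2  -0.06 -1.79] t 16.7 [ 0.18  0.83  0.49  1.09 -0.13  1.66 -1.  ]
slide [-0.002 -0.004  0.066] angular [ 0.004 -0.004 -0.003] t 16.7
meter in rest [-0.0043  0.0013  0.0026] rot err deg [ 0.04  0.1  -0.11] F rest axes [-1.02 -0.53 -2.02] t 17.2 [ 0.17  0.83  0.48  1.13 -0.12  1.63 -1.  ]
slide [-0.001 -0.005  0.01 ] angular [ 0.001  0.003 -0.004] t 17.2
```

```bash
python3 -m inch '[{"slide":[0,-0.005,0],"angular":[0,0,0],"claw":-1},{"slide":[0,-0.005,0.004],"angular":[0,0,0],"claw":-1},{"slide":[0,-0.005,0.004],"angular":[0,0,0],"claw":-1}]' >/dev/null
python3 -c "
from plan import *
where()"
python3 -m inch '[{"slide":[0,0,0.004],"angular":[0,0,0],"claw":-1},{"slide":[0,0,0.004],"angular":[0,0,0],"claw":-1}]' >/dev/null
python3 -c "
from plan import *
where()"
python3 -m inch '[{"slide":[0,0,0.004],"angular":[0,0,0],"claw":-1},{"slide":[0,0,0.004],"angular":[0,0,0],"claw":-1}]' >/dev/null
python3 -c "
from plan import *
where()"
```

```text
meter in rest [-0.0045 -0.0001  0.0022] rot err deg [ 0.06  0.05 -0.09] F rest axes [-0.55  0.27 -1.87] t 17.5 [ 0.17  0.83  0.48  1.13 -0.12  1.63 -1.  ]
meter in rest [-0.0043  0.      0.001 ] rot err deg [ 0.05  0.06 -0.1 ] F rest axes [-1.25  0.66 -2.25] t 17.7 [ 0.17  0.83  0.48  1.13 -0.12  1.62 -1.  ]
meter in rest [-0.0044  0.0001  0.0005] rot err deg [ 0.06  0.03 -0.1 ] F rest axes [-0.19  1.   -0.06] t 17.9 [ 0.17  0.83  0.48  1.13 -0.12  1.62 -1.  ]
```

```bash
python3 -m inch '[{"slide":[0.008,0,0],"angular":[0,0,0],"claw":-1},{"slide":[0.014,0,0],"angular":[0,0,0],"claw":-1},{"slide":[0.014,0,0],"angular":[0,0,0],"claw":-1}]' >/dev/null
python3 -c "
from plan import *
where()"
python3 -m inch '[{"slide":[0.005,0,0],"angular":[0,0,0],"claw":-1},{"slide":[0.005,0,0],"angular":[0,0,0],"claw":-1}]' >/dev/null
python3 -c "
from plan import *
where()"
python3 -m inch '[{"slide":[0.004,0,0],"angular":[0,0,0],"claw":-1},{"slide":[0.004,0,0],"angular":[0,0,0],"claw":-1}]' >/dev/null
python3 -c "
from plan import *
where()"
```

```text
meter in rest [-0.0079  0.0003  0.0005] rot err deg [ 0.08  0.05 -0.11] F rest axes [0.1  0.67 1.35] t 18.2 [ 0.17  0.84  0.48  1.12 -0.13  1.62 -1.  ]
meter in rest [-0.009   0.0003  0.0005] rot err deg [ 0.08  0.06 -0.12] F rest axes [ 1.34 -0.41  2.11] t 18.4 [ 0.17  0.84  0.48  1.12 -0.13  1.63 -1.  ]
meter in rest [-0.0097  0.0003  0.0005] rot err deg [ 0.06  0.09 -0.13] F rest axes [3.82 0.86 2.64] t 18.6 [ 0.17  0.84  0.48  1.12 -0.13  1.63 -1.  ]
```

```bash
python3 -m inch '[{"slide":[0.004,0,0.002],"angular":[0,0,0],"claw":-1},{"slide":[0.004,0,0.002],"angular":[0,0,0],"claw":-1}]' >/dev/null
python3 -c "
from plan import *
where()"
python3 -m inch '[{"slide":[0.004,0,0.002],"angular":[0,0,0],"claw":-1},{"slide":[0.004,0,0.002],"angular":[0,0,0],"claw":-1}]' >/dev/null
python3 -c "
from plan import *
where()
im=ctrl.get_image('side');a=cv2.resize(im['color'][280:380,340:450,::-1],(440,400),interpolation=cv2.INTER_CUBIC)
im=ctrl.get_image('top');b=cv2.resize(im['color'][110:210,410:500,::-1],(360,400),interpolation=cv2.INTER_CUBIC)
cv2.imwrite('pics/s7.png',np.hstack([a,b]))"
```

```text
meter in rest [-0.0097  0.0003  0.0004] rot err deg [ 0.04  0.18 -0.15] F rest axes [ 6.26 -0.55  5.47] t 18.8 [ 0.17  0.85  0.48  1.12 -0.13  1.63 -1.  ]
meter in rest [-0.0097  0.0003  0.0004] rot err deg [ 0.01  0.26 -0.17] F rest axes [ 9.84 -1.49  7.32] t 19.0 [ 0.18  0.85  0.48  1.11 -0.13  1.63 -1.  ]
```

View pics/s7.png

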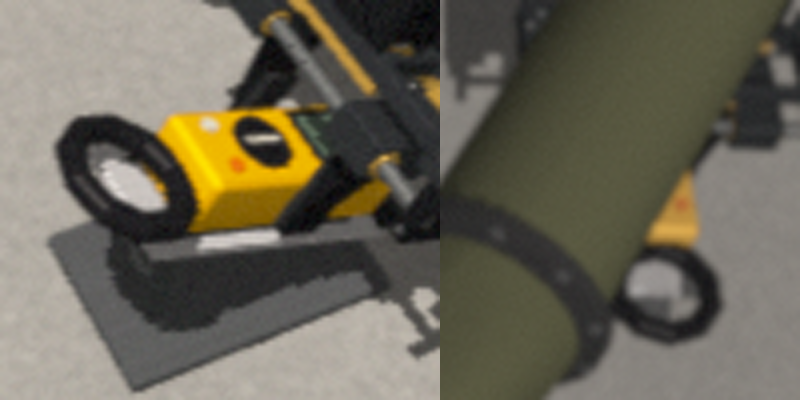

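The meter sits flat on the face with its foot against the lip, with contact force along both axes. I'll ease off the load, open and retreat along the tool axis.

```bash
python3 -m inch '[{"slide":[-0.006,0,-0.003],"angular":[0,0,0],"claw":-1},{"slide":[-0.006,0,-0.003],"angular":[0,0,0],"claw":0.2},{"slide":[-0.006,0,-0.003],"angular":[0,0,0],"claw":0.6},{"slide":[-0.006,0,-0.003],"angular":[0,0,0],"claw":0.6},{"slide":[-0.006,0,-0.003],"angular":[0,0,0],"claw":0.6},{"slide":[-0.006,0,-0.003],"angular":[0,0,0],"claw":0.6}]' 10
python3 -m inch '[{"slide":[-0.006,0,-0.05],"angular":[0,0,0],"claw":0.6},{"slide":[-0.006,0,-0.12],"angular":[0,0,0],"claw":0.6},{"slide":[-0.006,0,-0.25],"angular":[0,0,0],"claw":0.6},{"slide":[-0.006,0,-0.4],"angular":[0,0,0],"claw":0.6},{"slide":[-0.006,0,-0.5],"angular":[0,0,0],"claw":0.6},{"slide":[-0.006,0,-0.5],"angular":[0,0,0],"claw":0.6}]'
python3 - <<'E'
from plan import *
im,P=wrist("pics/w8.png")
m=yel(im)&np.isfinite(P).all(2)
L=(P[m]-O)@M
L=L[(L[:,2]>.03)&(L[:,2]<.042)&(abs(L[:,1])<.06)&(abs(L[:,0])<.12)]
print("meter top in rest",rect(L),np.percentile(L[:,2],[5,50,95]).round(4))
r=(P[np.isfinite(P).all(2)]-O)@M;f=r[(abs(r[:,2])<.004)&(abs(r[:,1])<.04)&(abs(r[:,0])<.08)]
print("face y extents",[np.percentile(f[abs(f[:,0]-x)<.01,1],[.5,99.5]).round(4) for x in(-.05,0,.05) if (abs(f[:,0]-x)<.01).sum()>20])
E
```

```text
time: 19.7
position: [0.5814, -0.3686, 0.0823]
tool_rot: [-3.063, 0.037, 0.681]
ft_force: [-0.3, -0.3, 1.3]
grip_width: 0.787
grip_force: 0.0
time: 20.3
position: [0.6356, -0.3703, 0.2012]
tool_rot: [3.068, -0.035, -0.67]
ft_force: [0.3, 0.1, -1.5]
grip_width: 0.798
grip_force: 0.0
meter top in rest (array([-10.8,   0.6]), array([128.4,  45.3], dtype=float32), -0.2) [0.0331 0.0354 0.0368]
face y extents [array([-0.031,  0.031]), array([-0.0313,  0.0306]), array([-0.0312,  0.0306])]
```

View pics/w8.png

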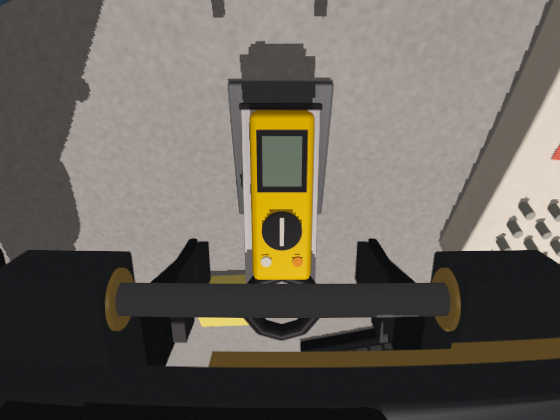

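The meter lies in the wrist view at columns 250–314, centred on the rest (244–319) to within 1 mm and straight to 0.2°. Its foot is at the lip at row 108, and the gripper is clear.

```bash
python3 -c "
from bench import ctrl
print(ctrl.close_job())"
```

```text
the job is handed in; nothing more can be done
None
```

I turned the red dial to its zero stop first, then laid the clamp meter on its rest (screen up, jaws uphill, foot at the lip, within 1 mm of centre), let go, and handed the job in at about 20 s with the gripper clear; the blue dial and the other things were not touched.

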